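# Open a plaster mould on its sloping stand and bring out the cast

### The job

Open the plaster mould on the sloping stand: wind its clamp knob fully back, then lift the upper half of the mould off by its wooden handle and lay it, handle up, on the middle of the low wooden board. Then take the plaster animal out of the lower half and stand it upright in the middle of the turntable. Set both down without dropping them, leave the clamp open, and do not disturb the small bust in front of the stand.

Things in the scene. Friction and masses are not known exactly. Their poses are not given: they have to be found in the camera images.
- mould: Lower mould half, white plaster block 126 x 166 x 30 mm fixed on a deck sloping 30 degrees towards the robot. Origin: centre of its underside on the deck; x up the slope, y level to the left, z square to the deck. Face at z = 30 mm, wooden rim round it up to z = 38 mm, 2 mm play to the cover. Pocket in the face 70 (x) x 110 (y) x 20 mm deep. The clamp stands on its -y side.
- knob_grip (a point): Grip point of the clamp knob: black bar 16 mm thick (x), 66 long (y), 34 tall, on a steel boss on the grey clamp carriage. Point: on the turning axis, 12 mm below the bar top, 22 above its bottom; z is the axis, square to the sloping deck, outwards. The carriage has a steel toe, 36 mm wide, 3 mm above the cover, overlapping its edge by 18 mm at joint 0.
- clamp_knob (a joint): Turn of the clamp knob, rad: 0 clamped, 1.4 fully back at its stop; grows clockwise seen from above (about minus z of knob_grip). A rack couples it to the carriage: as it turns, knob and carriage slide 25 mm per rad (35 mm in all) away from the mould, along -y of the mould. Turns easily (under 0.15 N m) and stays where left.
- cover_center (a point): Upper mould half, the loose cover: hollow plaster shell 110 (x) x 150 (y) x 58 mm tall, open below, about 0.5 kg, with a wooden bar handle on top, 98 mm tall in all. Point: middle axis, 49 mm above its lower rim; z up through the handle, x up the slope when closed. It sits on the face inside the rim of the lower half and comes off square to the deck.
- cover_handle (a point): Grip point at the middle of the cover handle: wooden bar 18 mm thick (x), 84 mm long (y), on two feet; underside 14 mm and top 40 mm above the flat top of the shell. The point is 26 mm above that top, 84 mm above the lower rim of the cover; axes as cover_center.
- cast_center (a point): Cast: white plaster animal lying on a plinth, 64 (x) x 104 (y) x 64 mm tall, 0.3 kg. Point: plinth middle, 32 mm above its underside; z up, +y to the head. Plinth 20 mm thick; body 44 mm thick (x), y from -44 to +26 mm, flat sides 20 to 58 mm above the underside; head at y = 31 mm. In the mould the plinth is sunk in the pocket and the body stands proud, under the cover.
- board: Low wooden board on two battens, fixed, 170 (x) x 210 (y) mm, top 30 mm above the bench. Origin: below its centre, on the bench.
- turntable: Round metal modelling turntable, locked, 176 mm across, top 52 mm above the bench. Origin: on its axis, on the bench.
- bust_center (a point): Small loose plaster bust 156 mm tall, 84 mm across, standing on the bench in front of the stand, towards its left; point half-way up. Not to be disturbed.
Not all that is in view belongs to the job. What is shaped like the part that bears cover_center but green or purple is not meant. Leave any red look-alike of the turntable alone.

How it is judged (in metres and radians):
On the way, in this order (a step that is already met when the one before it is completed fails the run):
1. the clamp is wound back while the cover is still in place (value of joint clamp_knob above 1.2 rad and distance between cover_center and mould below 0.09 m), for 0.1 s.
2. the cover lies handle up on the board, let go, with the cast still in the mould (horizontal distance between cover_center and board below 0.045 m and height (world z) of cover_center between 0.071 and 0.087 m and angle between cover_center's own z axis and vertical below 0.12 rad and contact force between the fingers and cover below 0.05 N and distance between cast_center and mould below 0.06 m), for 0.2 s.
At the end, for the whole second after the job is handed in: Cover handle up on the board, centre within 45 mm of its middle; cast upright on the turntable, centre within 40 mm of the axis; both within 7 degrees of upright, within 8 mm of resting height and still; clamp knob still beyond 1.15 rad (horizontal distance between cover_center and board below 0.045 m and height (world z) of cover_center between 0.071 and 0.087 m and angle between each of cover_center, cast_center's own z axis and vertical below 0.12 rad and horizontal distance between cast_center and turntable below 0.04 m and height (world z) of cast_center between 0.076 and 0.092 m and value of joint clamp_knob above 1.15 rad and linear speed of each of cover, cast below 0.02 m/s); the robot touches nothing.
It fails at once if the cover is let go more than 25 mm above the board (contact force between each of the fingers, the arm and cover below 0.05 N and distance between cover_center and mould above 0.14 m and height (world z) of cover_center above 0.104 m).
It fails at once if the cast is let go more than 25 mm above the turntable (contact force between each of the fingers, the arm and cast below 0.05 N and distance between cast_center and mould above 0.14 m and height (world z) of cast_center above 0.109 m).
It fails at once if the bust is pushed more than 30 mm or tipped (distance of bust_center from where it was at the start of the episode above 0.03 m).
It also fails if it takes over 66 s, if anything falls off the work surface, if the arm or the gripper's body presses on something with over 40 N, if the wrist force passes 120 N, or if a joint passes its speed limit or range.

### The arm

A 6-joint arm with a two-finger parallel gripper is mounted at the origin on the work surface. World frame = base frame: x ahead of the robot, y to its left, z up, the work surface at z = 0. Lengths are in mm, angles in rad, forces in N, time in s.
With the tool pointing down it reaches from about 275 to 750 mm from the base axis. Payload 10.2 kg.
Tool frame: the origin (TCP) lies at the very end of the fingers, on their centre line; the grasp point (between the pads) lies 19 mm behind it; z points along the fingers, y is the line along which they close (so a half turn about z gives the same grasp; the last joint's range is limited). The gripper opens to 85 mm and grips with 20 to 120 N. Pads are 22 mm wide; open, the fingers measure 114 mm over their backs; the gripper's body (76 mm by 85 mm) begins 54 mm behind the grasp point. The pads swing forward as they close: fully open they stand 13 mm farther back than shut.
Start: joints at [0.947, 0.313, 1.498, -0, 1.331, -0.223], TCP at [204.844, 483.394, 231.294] pointing down, gripper open.
Joint ranges: [-2.94, 2.94], [-0.97, 2.17], [0.19, 2.56], [-1.23, 4.37], [0.02, 3.11], [-2.88, 2.88]. Speed limits (rad/s): [2.39, 2.39, 3.01, 3.14, 3.14, 3.14].

### API

Orientations are given as a unit quaternion [w, x, y, z].
In Python, from rig import ctrl, optics gives the robot as it stands. The module is installed in compiled form; this text tells all that it offers.
- The arm moves only by the shell command python3 -m handwheel 'ROWS' [FORCE]. ROWS is JSON, a list that holds one entry, the list of rows, each a list of 5 numbers: the gripper command: -1 is fully open, 1 is shut, values between are in proportion, then the shift along the world's x, y, z in units of 50 mm (1.0 is 50 mm), then the turn about the world's z in units of 8 degrees (1.0 is 8 degrees). In form: [[[gripper, tx, ty, tz, twist], ...]]. A call has 1 to 10 rows; each row shifts and turns the commanded pose from where the row before left it; what a row does not reach is not made up. A row lasts 1/10 s, in which the tool goes at most 50 mm and 8.59 degrees, less where a joint would pass 70% of its speed; a pose out of reach is approached as far as the arm can. A call is refused whole if a number of a shift passes 1 or a number of a turn 1, either way. A call with a gripper value outside its range is refused whole. The fingers move at their own pace and stop on an object; FORCE is the grip in N (left out, the last holds). Time passes only in rows, so rows that do not move let the fingers close. It gives the time, the measured TCP pose, the force, the opening and the grip force at its end, in the units of the state.
- ctrl.sense(): the state, without advancing time (a new reading comes with each control period).
- optics.capture(name): name is "side" or "top" or "wrist"; returns a dict with "img" (384x512x3 uint8, blue, green, red), "K" (3x3 intrinsics, pixels), "R" (3x3) and "t" (3): a world point X has camera coordinates R X + t. Camera axes: x right, y down, z forward; pixel columns grow to the right and rows downward; lengths in mm; the calibration is good to about 2 mm. A picture is of the moment at which its call begins. There is no depth.
- ctrl.finish_job(): hands the job in; it is judged then, once.
The state is a dict: "time_s": time; "joints": joint angles; "dq": joint speeds; "tau": joint torques, N m; "eef_pos": TCP position; "ee_rot": TCP orientation; "force": force on the tool from outside, world axes, zero at the start; "wrist_torque": the same for the moment, N m; "grip_width": opening from 0.0 (shut) to 1.0 (fully open); "grip_force": force on a finger pad.
Only numpy, scipy, OpenCV 4.12 (cv2) and the standard library are available. Lean on these libraries where they do the work, as an engineer would, in place of code of your own. Each camera call takes 0.05 s, during which the arm holds its last target. There are 200 camera calls.

## Working session

There is one attempt and no reset: what is moved stays moved. The work goes in short steps, Python scripts to look and compute and a shell command to move; the robot and the scene stay as the last step left them, time stands still between calls to the robot, and variables do not carry over. Pictures are saved under pics/ and viewed, at most 10 in all, crops included, and the job is handed in when it is done.

```bash
mkdir -p pics; python3 - <<'E'
from rig import ctrl, optics
import cv2,numpy as np
for n in ["side","top","wrist"]:
    c=optics.capture(n); cv2.imwrite(f"pics/{n}0.png",c["img"]); np.savez(f"pics/{n}0.npz",**c)
    print(n,c["K"].round(1).tolist(),(-c["R"].T@c["t"]).round(0),c["R"].round(3).tolist())
print(ctrl.sense())
a=cv2.imread("pics/side0.png");b=cv2.imread("pics/top0.png")
E
```

```text
side [[481.8, 0.0, 257.1], [0.0, 481.8, 182.2], [0.0, 0.0, 1.0]] [  270. -1341.  1503.] [[0.995, -0.096, 0.016], [-0.055, -0.693, -0.719], [0.081, 0.715, -0.695]]
top [[391.4, 0.0, 253.6], [0.0, 391.4, 192.5], [0.0, 0.0, 1.0]] [ 356.   66. 1351.] [[0.017, -1.0, 0.007], [-0.997, -0.018, -0.078], [0.078, -0.006, -0.997]]
wrist [[267.0, 0.0, 254.4], [0.0, 267.0, 191.5], [0.0, 0.0, 1.0]] [127. 515. 373.] [[0.388, 0.921, -0.0], [0.872, -0.367, 0.325], [0.299, -0.126, -0.946]]
{'time_s': 0.15, 'joints': array([ 9.46627297e-01,  3.13300078e-01,  1.49822101e+00,  1.75389486e-06,
        1.33098512e+00, -2.23412256e-01]), 'dq': array([-0.00045778, -0.00109658, -0.00412763,  0.00021794,  0.00047367,
        0.00056183]), 'tau': array([ 2.19428926e-03, -4.12366390e+01, -2.59799159e+01, -1.27913831e-04,
        3.16516904e-03,  3.73076989e-05]), 'eef_pos': array([204.72191052, 483.24885016, 230.89312961]), 'ee_rot': array([-1.88611539e-04,  1.99040345e-01,  9.79991190e-01, -4.16018487e-04]), 'force': array([-0.36359795, -0.21654545, -0.43412245]), 'wrist_torque': array([ 0.01585341, -0.07432629, -0.03685301]), 'grip_force': 0.0, 'grip_width': 1.0002468175048078}
```

View pics/top0.png

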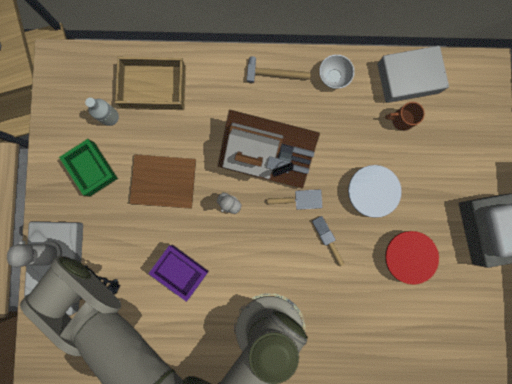

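View pics/side0.png

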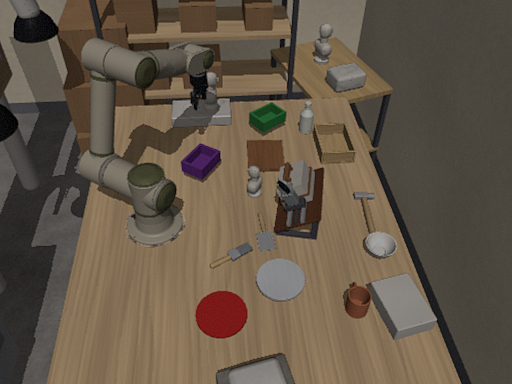

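The top view shows the stand with the mould around (265,150), the clamp at (285,165), the bust at (228,203), the board at (163,181) and the tool tray at (150,83).
- Turntable candidates: pale disc (375,191) and red disc (412,258). The pale metal one fits; the red one is the look-alike to leave alone.
- Cover candidates: the white one on the stand (255,148), green (87,167) and purple (180,272). The white one, closed on the stand, fits.

I'll confirm both in one enlarged crop.

```bash
cat > h.py <<'E'
import numpy as np, cv2
from rig import ctrl, optics
def load(n): return dict(np.load(f"pics/{n}.npz"))
def cap(n,tag):
    c=optics.capture(n); cv2.imwrite(f"pics/{tag}.png",c["img"]); np.savez(f"pics/{tag}.npz",**c); return c
def ray(c,p):
    d=c["R"].T@np.linalg.inv(c["K"])@np.array([p[0],p[1],1.]); return -c["R"].T@c["t"], d/np.linalg.norm(d)
def plane(c,p,z):
    o,d=ray(c,p); return o+d*(z-o[2])/d[2]
def two(c1,p1,c2,p2):
    (o1,d1),(o2,d2)=ray(c1,p1),ray(c2,p2)
    s=np.linalg.lstsq(np.c_[d1,-d2],o2-o1,rcond=None)[0]; a=o1+d1*s[0]; b=o2+d2*s[1]
    return (a+b)/2, np.linalg.norm(a-b)
def proj(c,X):
    q=c["K"]@(c["R"]@np.asarray(X,float)+c["t"]); return q[:2]/q[2]
E
python3 - <<'E'
from h import *
T=load("top0");S=load("side0")
a=cv2.resize(T["img"][90:225,195:415],None,fx=3.6,fy=3.6,interpolation=cv2.INTER_CUBIC)
cv2.imwrite("pics/cropT.png",a[:486,:792])
b=cv2.resize(S["img"][140:310,215:345],None,fx=3.5,fy=3.5,interpolation=cv2.INTER_CUBIC)
cv2.imwrite("pics/cropS.png",b)
# turntable: pale disc ; board
g=cv2.cvtColor(T["img"],cv2.COLOR_BGR2HSV)
def blob(m,x,y):
    n,l,s,c=cv2.connectedComponentsWithStats(m.astype(np.uint8)); k=l[y,x]; return (l==k),s[k],c[k]
print(g[191,375],g[181,163],g[60,210])
m,s,c=blob((g[...,1]<60)&(g[...,2]>110),375,191); print("tt",s,c,plane(T,c,52))
hb=g[181,163].astype(int); d=np.abs(g.astype(int)-hb); m,s,c=blob((d[...,2]<22)&(d[...,0]<8),163,181)
cn=cv2.minAreaRect(cv2.findContours(m.astype(np.uint8),0,2)[0][0]); print("board",s,cn,plane(T,cn[0],30),[plane(T,q,30).round() for q in cv2.boxPoints(cn)])
print("mould",plane(T,(253,150),150))
E
```

```text
[109  22 198] [ 13 141 116] [ 19  88 171]
tt [ 349  164   53   54 2227] [374.96991468 190.78132016] [ 470.59074492 -345.59859161   52.        ]
board [ 127  154   69   55 3204] ((161.6541748046875, 180.91883850097656), (65.85661315917969, 50.63904571533203), 4.236394882202148) [493.25320302 371.16814177  30.        ] [array([414., 485.,  30.]), array([586., 480.,  30.]), array([573., 256.,  30.]), array([401., 264.,  30.])]
mould [582.28665527  63.89395056 150.        ]
```

View pics/cropT.png

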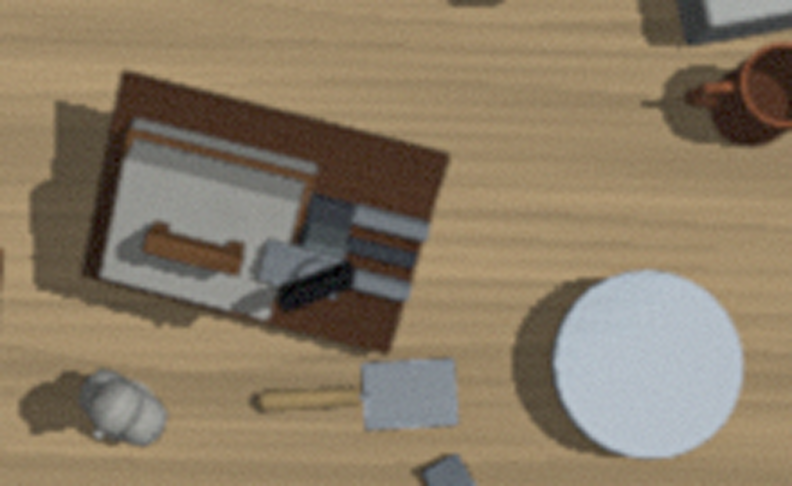

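View pics/cropS.png

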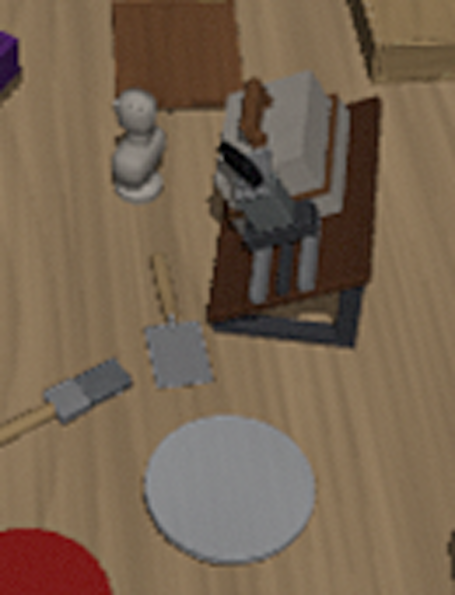

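Crops confirm them: the white cover has a wooden handle at crop (193,250), i.e. full (248.6,159.4). The black knob bar is at (282.8,169.4), skewed to the mould's y. The pale disc is the turntable at (375,191).

```bash
python3 - <<'E'
from h import *
T=load("top0");S=load("side0")
ct=lambda x,y:(195+x/3.6,90+y/3.6)
cs=lambda x,y:(215+x/3.5,140+y/3.5)
for n,a,b in [("handle",(193,248),(256,112)),("h_left",(147,238),(259,86)),("h_right",(241,258),(253,138)),("knob",(316,285),(240,163)),("knobR",(352,268),(262,187)),("knobL",(282,300),(221,142)),("deckTR",(449,155),(380,98)),("deckBR",(389,352),(210,322)),("bust",(125,395),(137,105))]:
    p,e=two(T,ct(*a),S,cs(*b)); print(n,p.round(0),round(e,1))
A=[plane(T,ct(*p),150) for p in [(100,276),(270,318),(130,140),(318,165)]]
print([np.degrees(np.arctan2(*(A[i]-A[i+1])[[1,0]])) for i in (0,2)])
E
```

```text
handle [553.  77. 172.] 5.5
h_left [561. 115. 177.] 7.4
h_right [545.  36. 170.] 3.8
knob [520. -26. 193.] 4.0
knobR [539. -57. 184.] 8.6
knobL [504.   3. 199.] 0.0
deckTR [ 618. -111.  354.] 52.4
deckBR [ 482. -109.   23.] 6.4
bust [425. 133. 141.] 4.3
[np.float64(77.06054622719846), np.float64(83.38309561307523)]
```

```bash
python3 -m handwheel '[[[-1,0.4,-0.65,0.13,-0.5],[-1,0.4,-0.65,0.13,-0.5],[-1,0.4,-0.65,0.13,-0.5],[-1,0.4,-0.65,0.13,-0.5],[-1,0.4,-0.65,0.13,-0.5],[-1,0.4,-0.65,0.13,-0.5],[-1,0.4,-0.65,0.13,-0.5],[-1,0.4,-0.65,0.13,-0.5],[-1,0.4,-0.65,0.13,-0.5],[-1,0.4,-0.65,0.13,-0.5]]]' 40
python3 -m handwheel '[[[-1,0.38,-0.62,0,-0.1],[-1,0.38,-0.62,0,-0.1],[-1,0.38,-0.62,0,-0.1],[-1,0.38,-0.62,0,-0.1],[-0.2,0.38,-0.62,0,-0.1],[-0.2,0.38,-0.62,0,0],[-0.2,0,0,0,0],[-0.2,0,0,0,0]]]'
python3 - <<'E'
from h import *
cap("wrist","w1"); s=ctrl.sense(); print(s["eef_pos"],s["grip_width"])
E
```

```text
time_s: 1.15
eef_pos: [405.3, 156.9, 296.5]
ee_rot: [-0.0, 0.523, 0.852, -0.0]
force: [0.8, 0.3, -0.5]
grip_width: 1.002
grip_force: 0.0
time_s: 1.95
eef_pos: [518.8, -27.8, 295.8]
ee_rot: [-0.001, 0.552, 0.834, -0.0]
force: [0.3, 0.8, 0.2]
grip_width: 0.598
grip_force: 0.0
[518.54667912 -27.18510242 296.07955059] 0.598725416879265
```

View pics/w1.png

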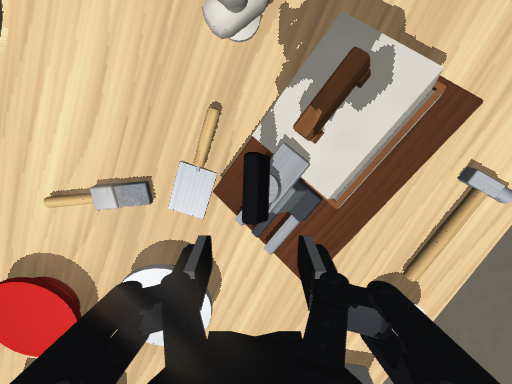

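The wrist view shows the knob bar upright in the image, centre about (257,187), already square to the fingers. The handle runs from (308,130) to (360,58).

```bash
python3 - <<'E'
from h import *
T=load("top0");S=load("side0");W=load("w1")
ct=lambda x,y:(195+x/3.6,90+y/3.6)
cs=lambda x,y:(215+x/3.5,140+y/3.5)
m=(W["img"].max(2)<45).astype(np.uint8); n,l,s,c=cv2.connectedComponentsWithStats(m); k=l[187,257]; print(s[k],c[k])
r=cv2.minAreaRect(cv2.findContours((l==k).astype(np.uint8),0,2)[0][0]); print(r)
for n,w,a,b in [("knob",c[k],(316,285),(240,163)),("handle",(337,90),(193,248),(256,112)),("hl",(361,56),(149,236),(259,86)),("hr",(307,130),(241,258),(253,138))]:
    for d in (two(W,w,T,ct(*a)),two(W,w,S,cs(*b))): print(n,d[0].round(1),round(d[1],1))
print(plane(W,c[k],193),plane(W,c[k],187))
E
```

```text
[ 238  152   32   73 1818] [255.3080308  187.77392739]
((253.5980987548828, 187.97801208496094), (30.064226150512695, 72.10050964355469), 1.3971810340881348)
knob [518.3 -26.2 187.6] 0.8
knob [519.8 -25.2 191.7] 4.9
handle [538.9  77.4 232.3] 4.1
handle [556.9  88.9 160.6] 3.3
hl [554.4 114.1 193.5] 4.3
hl [562.5 121.5 171. ] 7.5
hr [539.4  40.2 190.8] 7.3
hr [546.8  43.3 162.7] 3.2
[517.21083636 -24.57260774 193.        ] [517.99618611 -26.36520977 187.        ]
```

```bash
python3 -m handwheel '[[[-0.2,0,0,-0.6,0],[-0.2,0,0,-0.6,0],[-0.2,0,0,-0.6,0],[-0.2,0,0,-0.6,0],[-0.2,0,0,0,0],[1,0,0,0,0],[1,0,0,0,0],[1,0,0,0,0],[1,0,0,0,0],[1,0,0,0,0]]]' 20
python3 -m handwheel '[[[1,-0.014,-0.07,0,-0.92],[1,-0.014,-0.07,0,-0.92],[1,-0.014,-0.07,0,-0.92],[1,-0.014,-0.07,0,-0.92],[1,-0.014,-0.07,0,-0.92]]]'
```

```text
time_s: 3.0
eef_pos: [523.3, -26.7, 179.4]
ee_rot: [0.007, 0.551, 0.834, 0.004]
force: [18.8, 2.5, 4.1]
grip_width: 0.428
grip_force: 20.4
time_s: 3.5
eef_pos: [518.9, -43.8, 180.2]
ee_rot: [0.005, 0.788, 0.616, 0.005]
force: [5.0, 4.1, 15.6]
grip_width: 0.434
grip_force: 52.7
```

```bash
python3 -m handwheel '[[[1,-0.014,-0.07,0,-0.92],[1,-0.014,-0.07,0,-0.92],[1,-0.014,-0.07,0,-0.92],[1,-0.014,-0.07,0,-0.92],[1,-0.014,-0.07,0,-0.92],[1,-0.01,-0.05,0,-0.6],[1,0,0,0,0],[1,0,0,0,0]]]'
python3 - <<'E'
from h import *
cap("wrist","w2");cap("top","t2")
E
```

```text
time_s: 4.3
eef_pos: [510.4, -62.5, 178.7]
ee_rot: [-0.001, 0.954, 0.299, 0.0]
force: [-11.2, 9.2, 20.2]
grip_width: 0.419
grip_force: 18.3
```

View pics/w2.png

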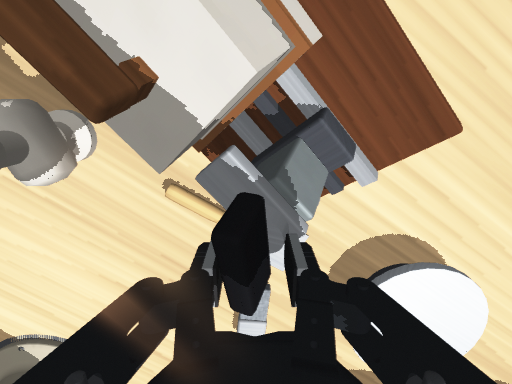

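```bash
python3 -m handwheel '[[[1,-0.01,-0.06,0,-0.5],[1,0,-0.04,0,-0.4],[-0.1,0,0,0,0],[-0.1,0,0,0,0],[-0.1,0,0,0,0],[-0.1,0,0,0.5,0],[-0.1,0,0,0.7,0],[-0.1,0,0,0.7,0],[-0.1,0,0,0.6,0]]]'
python3 -m handwheel '[[[-0.1,0.08,0.29,0,0.7],[-0.1,0.08,0.29,0,0.7],[-0.1,0.08,0.29,0,0.7],[-0.1,0.08,0.29,0,0.7],[-0.1,0.08,0.29,0,0.7],[-0.1,0.08,0.29,0,0.7],[-0.1,0.08,0.29,0,0.7],[-0.1,0.08,0.29,0,0.7],[-0.1,0.08,0.29,0,0.7],[-0.1,0.08,0.29,0,0.3]]]'
python3 - <<'E'
from h import *
cap("wrist","w3");cap("top","t3")
E
```

```text
time_s: 5.3
eef_pos: [510.5, -68.8, 303.5]
ee_rot: [0.0, 0.971, 0.238, 0.001]
force: [-0.2, -0.6, 0.8]
grip_width: 0.545
grip_force: 0.0
time_s: 6.3
eef_pos: [550.4, 76.6, 301.6]
ee_rot: [0.0, 0.763, 0.646, 0.0]
force: [-0.3, 0.1, -0.3]
grip_width: 0.552
grip_force: 0.0
```

View pics/w3.png

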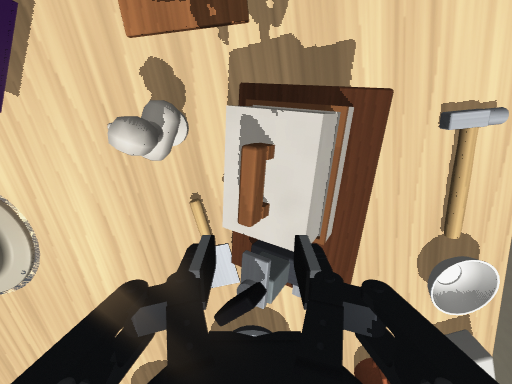

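Wrist view: the clamp toe stands clear of the cover. The handle runs from (256,145) to (250,222), nearly square to the fingers.

```bash
python3 - <<'E'
from h import *
T=load("t3");W=load("w3");S=load("side0");W1=load("w1")
h=cv2.cvtColor(W["img"],cv2.COLOR_BGR2HSV)
m=((h[...,1]>110)&(h[...,2]>40)&((h[...,0]<20))).astype(np.uint8); n,l,s,c=cv2.connectedComponentsWithStats(m); k=l[185,252]; print(s[k],c[k])
r=cv2.minAreaRect(cv2.findContours((l==k).astype(np.uint8),0,2)[0][0]); print(r, cv2.boxPoints(r).round().tolist())
for z in (165,180):
    a,b=plane(W,(256,145),z),plane(W,(250,222),z); print(z,plane(W,(254,184),z).round(1),np.degrees(np.arctan2(*(a-b)[[1,0]])),np.linalg.norm(a-b))
    a,b=plane(W1,(360,58),z),plane(W1,(308,130),z); print(z,((a+b)/2).round(1),np.degrees(np.arctan2(*(a-b)[[1,0]])))
print(two(W,(254,184),S,(288.1,172)), two(W,(254,184),W1,(337,92)))
# knob joint: bar in wrist
print(plane(W,(240,300),187))
E
```

```text
[ 238  143   37   84 2134] [252.94939082 182.66119963]
((254.1885528564453, 184.42623901367188), (32.32126235961914, 83.9266357421875), 5.19442892074585) [[234.0, 225.0], [242.0, 141.0], [274.0, 144.0], [266.0, 228.0]]
165 [548.6  73.1 165. ] 76.21209723150662 88.5178338572224
165 [552.9  82.3 165. ] 79.17092545124449
180 [549.4  77.7 180. ] 76.21209723150652 83.7570022048105
180 [549.2  80.4 180. ] 79.17092545124449
(array([552.27843539,  75.34549739, 174.36086178]), np.float64(6.487021438924028)) (array([549.05053159,  82.15792272, 192.14347221]), np.float64(2.412834018251644))
[509.85952901 -58.96582106 187.        ]
```

```bash
python3 -m handwheel '[[[0,-0.04,0,-0.5,-0.4],[0,0,0,-0.5,0],[0,0,0,-0.5,0],[0,0,0,-0.5,0],[0,0,0,-0.4,0],[0,0,0,-0.15,0],[0,0,0,0,0]]]' 30
```

```text
time_s: 7.1
eef_pos: [548.5, 74.8, 173.4]
ee_rot: [-0.0, 0.783, 0.622, -0.001]
force: [0.0, 0.0, -0.1]
grip_width: 0.497
grip_force: 0.0
```

```bash
python3 -m handwheel '[[[0,0,0.03,-0.07,0],[0,0,0,-0.03,0],[1,0,0,0,0],[1,0,0,0,0],[1,0,0,0,0],[1,0,0,0,0],[1,0,0,0,0]]]' 30
```

```text
time_s: 7.8
eef_pos: [547.5, 76.8, 169.4]
ee_rot: [-0.001, 0.782, 0.623, -0.001]
force: [-11.1, 1.0, 6.9]
grip_width: 0.312
grip_force: 29.2
```

```bash
python3 -m handwheel '[[[1,-0.06,0.014,0.104,0],[1,-0.06,0.014,0.104,0],[1,-0.06,0.014,0.104,0],[1,-0.06,0.014,0.104,0],[1,0,0,0,0]]]' 45
python3 - <<'E'
from h import *
cap("side","s4")
E
```

```text
time_s: 8.3
eef_pos: [536.7, 79.3, 190.3]
ee_rot: [0.0, 0.782, 0.623, 0.0]
force: [-0.3, 0.3, -6.3]
grip_width: 0.298
grip_force: 44.8
```

```bash
python3 - <<'E'
from h import *
c=load("s4"); cv2.imwrite("pics/s4c.png",cv2.resize(c["img"][110:250,190:350],None,fx=4,fy=4,interpolation=cv2.INTER_CUBIC))
E
```

```text
(no output)
```

View pics/s4c.png

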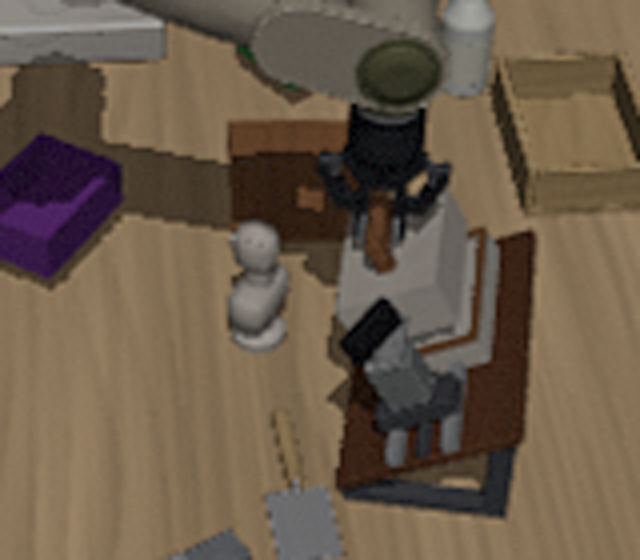

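The side crop shows the handle held by the fingers at (382,235) and the cover rising with them. Load reads 6 N.

```bash
python3 -m handwheel '[[[1,-0.1,0.023,0.18,0],[1,-0.1,0.023,0.18,0],[1,-0.1,0.023,0.18,0],[1,-0.1,0.023,0.18,0],[1,-0.1,0.023,0.18,0],[1,-0.1,0.023,0.18,0],[1,-0.02,0,0.4,0],[1,0,0,0.4,0],[1,0,0,0.4,0],[1,0,0,0,0]]]'
python3 - <<'E'
from h import *
cap("side","s5"); c=cap("wrist","w5"); 
cv2.imwrite("pics/w5s5.png",np.hstack([cv2.resize(load("s5")["img"][60:240,200:350],(400,480)),c["img"][:, 100:400][:, :]. copy().__class__ and cv2.resize(c["img"][:,96:416],(400,480))]))
E
```

```text
time_s: 9.35
eef_pos: [506.5, 86.1, 306.5]
ee_rot: [0.002, 0.782, 0.623, 0.002]
force: [0.1, -0.3, -6.5]
grip_width: 0.197
grip_force: 50.1
```

View pics/w5s5.png

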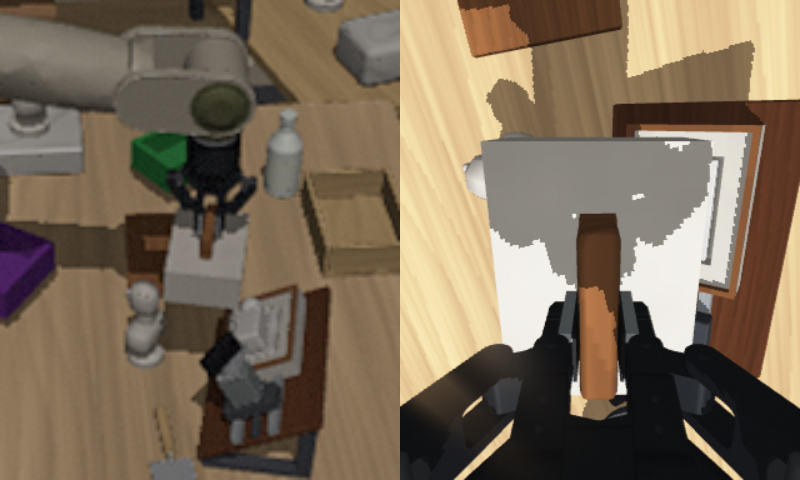

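The picture shows the cover hanging level under the gripper after aligning itself. The cast is still in the lower mould, at about (255,330) in the left panel.

```bash
python3 -m handwheel '[[[1,-0.02,0.3,0,0.1],[1,-0.02,0.5,0,0.1],[1,-0.03,0.66,0,0.1],[1,-0.03,0.66,0,0.1],[1,-0.03,0.66,0,0.1],[1,-0.03,0.66,0,0.1],[1,-0.03,0.66,0,0.1],[1,-0.03,0.66,0,0.1],[1,-0.03,0.66,0,0.1],[1,0,0.4,0,0.1]]]'
python3 -m handwheel '[[[1,0,0,-0.3,0],[1,0,0,-0.5,0],[1,0,0,-0.6,0],[1,0,0,-0.6,0],[1,0,0,-0.6,0],[1,0,0,-0.4,0],[1,0,0,-0.3,0],[1,0,0,-0.2,0],[1,0,0,0,0]]]'
python3 - <<'E'
from h import *
T=cap("top","t6");W=cap("wrist","w6")
h=cv2.cvtColor(T["img"],cv2.COLOR_BGR2HSV)
x,y=proj(T,[494,377,30]);print(x,y)
cv2.imwrite("pics/w6t6.png",np.hstack([cv2.resize(T["img"][130:240,100:230],(400,338)),cv2.resize(W["img"][:,56:456],(400,338),interpolation=cv2.INTER_AREA)]))
m=((h[...,1]<50)&(h[...,2]>90)).astype(np.uint8); n,l,s,c=cv2.connectedComponentsWithStats(m)
for i in range(1,n):
    if s[i][4]>60 and abs(c[i][0]-160)<60 and abs(c[i][1]-180)<50: print(s[i],c[i],plane(T,c[i],100))
E
```

```text
time_s: 10.45
eef_pos: [492.0, 379.9, 301.8]
ee_rot: [-0.001, 0.736, 0.677, -0.001]
force: [0.1, 0.3, -6.5]
grip_width: 0.197
grip_force: 50.1
time_s: 11.35
eef_pos: [492.2, 377.0, 126.5]
ee_rot: [-0.001, 0.737, 0.676, -0.002]
force: [-0.3, 0.4, -6.2]
grip_width: 0.198
grip_force: 50.1
159.93825901036953 180.66898910868247
[  96  141   86  135 5368] [139.36773472 207.91058122] [398.22396883 422.90184448 100.        ]
[157 163  26  37 652] [170.94785276 178.68404908] [493.7311429  325.49467028 100.        ]
```

```bash
python3 -m handwheel '[[[1,0,0.08,-0.1,0],[1,0,0.06,-0.1,0],[1,0,0,-0.06,0],[1,0,0,-0.06,0],[1,0,0,0,0]]]'
```

```text
time_s: 11.95
eef_pos: [493.2, 383.9, 112.1]
ee_rot: [-0.0, 0.737, 0.676, -0.0]
force: [0.1, -0.2, -6.0]
grip_width: 0.201
grip_force: 50.1
```

```bash
python3 -m handwheel '[[[1,0,0,-0.06,0],[1,0,0,-0.06,0],[1,0,0,0,0]]]'; python3 -m handwheel '[[[1,0,0,-0.05,0],[1,0,0,0,0]]]'
```

```text
time_s: 12.25
eef_pos: [493.1, 384.3, 109.0]
ee_rot: [0.0, 0.737, 0.676, 0.0]
force: [-8.8, -4.1, 10.5]
grip_width: 0.198
grip_force: 52.4
time_s: 12.45
eef_pos: [492.9, 384.4, 108.7]
ee_rot: [0.0, 0.737, 0.676, 0.001]
force: [-16.5, -7.9, 27.0]
grip_width: 0.2
grip_force: 54.8
```

```bash
python3 -m handwheel '[[[0.3,0,0,0.03,0],[0.1,0,0,0,0],[-0.1,0,0,0,0],[-0.1,0,0,0,0],[-0.1,0,0,0.1,0],[-0.1,0,0,0.4,0],[-0.1,0,0,0.8,0],[-0.1,0,0,0.9,0],[-0.1,0,0,0.9,0],[-0.1,0,0,0.9,0]]]'
python3 -m handwheel '[[[-1,0.08,-0.6,0,-0.14],[-1,0.08,-0.6,0,-0.14],[-1,0.08,-0.6,0,-0.14],[-1,0.08,-0.6,0,-0.14],[-1,0.08,-0.6,0,-0.14],[-1,0.08,-0.6,0,-0.14],[-1,0.08,-0.6,0,-0.14],[-1,0.08,-0.6,0,-0.14],[-1,0.08,-0.6,0,0],[-1,0,0,0,0]]]'
python3 - <<'E'
from h import *
T=cap("top","t7");W=cap("wrist","w7"); S=cap("side","s7")
q=np.zeros((600,800,3),np.uint8); q[:384,:512]=W["img"]; q[:384,512:]=cv2.resize(S["img"][110:240,230:330],(288,374)).repeat(1,0)[:384] if 0 else cv2.resize(S["img"][110:240,230:330],(288,384))
q[384:,:500]=cv2.resize(T["img"][120:228,100:350],(500,216)); cv2.imwrite("pics/v7.png",q)
E
```

```text
time_s: 13.45
eef_pos: [493.0, 383.9, 307.9]
ee_rot: [0.0, 0.737, 0.676, 0.0]
force: [0.8, 0.0, 0.1]
grip_width: 0.548
grip_force: 0.0
time_s: 14.45
eef_pos: [529.8, 111.3, 305.8]
ee_rot: [0.0, 0.789, 0.615, -0.0]
force: [-0.1, 0.8, -0.1]
grip_width: 0.995
grip_force: 0.0
```

View pics/v7.png

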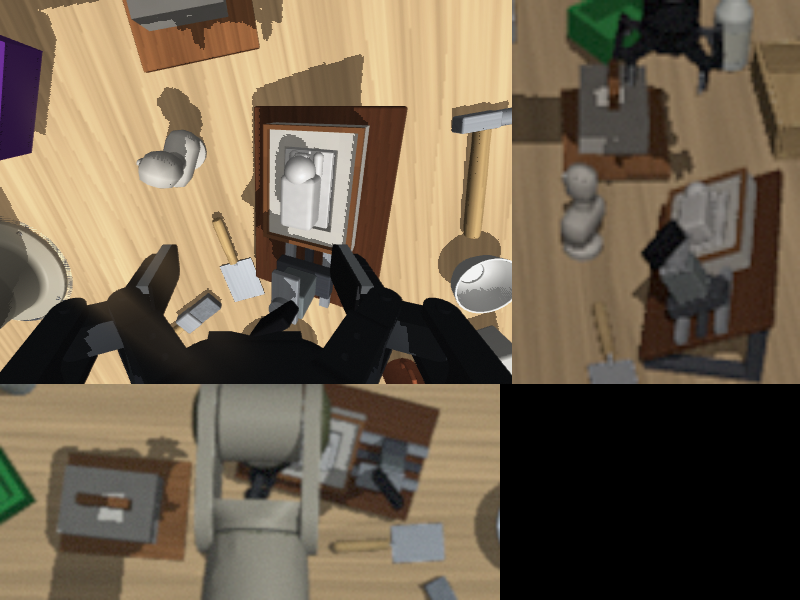

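The composite shows the cover lying handle up on the board, and the cast in the lower half at about (298,205) in the wrist view, head up-image at (303,170). The clamp is back. I'll check the predicted mould geometry against those pixels.

```bash
python3 - <<'E'
from h import *
W=load("w7");T=load("t7")
a=np.radians(-13);uh=np.array([np.cos(a),np.sin(a),0]);v=np.array([-np.sin(a),np.cos(a),0]);k=np.array([0,0,1.])
u=.866*uh+.5*k; w=-.5*uh+.866*k
H=np.array([549,77,177.]); O=H-114*w
P=lambda x,y,z:O+x*u+y*v+z*w
print("rim top corners pred", [proj(W,P(x,y,38)).round().tolist() for x,y in [(-63,83),(63,83),(63,-83),(-63,-83)]], "seen 262,123 368,127 330,250 ~258,236")
print("body top pred",[proj(W,P(x,y,68)).round().tolist() for x,y in [(-22,26),(22,26),(22,-44),(-22,-44)]], "head",proj(W,P(0,31,68)).round())
g=cv2.cvtColor(W["img"],cv2.COLOR_BGR2GRAY)
for y in (190,200,210,220,230,240): print(y,g[y,258:346:2].tolist())
print("grip",P(0,-4,49).round(1))
print("cover handle",plane(T,(152.5,371/2-6.5),128).round(), "board ctr px",proj(T,[494,377,30]).round())
E
```

```text
rim top corners pred [[262.0, 124.0], [361.0, 127.0], [347.0, 256.0], [263.0, 235.0]] seen 262,123 368,127 330,250 ~258,236
body top pred [[280.0, 174.0], [314.0, 178.0], [311.0, 232.0], [279.0, 225.0]] head [297. 172.]
190 [32, 33, 37, 89, 88, 82, 206, 206, 205, 112, 112, 108, 162, 201, 203, 206, 207, 205, 206, 207, 209, 211, 211, 211, 212, 220, 226, 214, 175, 163, 154, 189, 216, 218, 218, 223, 172, 96, 167, 207, 207, 207, 206, 206]
200 [32, 32, 36, 89, 88, 83, 207, 207, 207, 207, 201, 112, 172, 204, 203, 204, 206, 207, 207, 211, 210, 210, 209, 210, 212, 223, 226, 200, 168, 161, 155, 211, 211, 211, 212, 227, 94, 108, 208, 207, 207, 207, 207, 206]
210 [32, 33, 40, 91, 90, 46, 127, 207, 207, 208, 208, 157, 181, 202, 203, 204, 208, 210, 209, 209, 208, 209, 210, 211, 213, 225, 227, 185, 163, 158, 159, 209, 210, 210, 213, 164, 93, 145, 207, 207, 207, 207, 207, 201]
220 [35, 33, 34, 49, 48, 51, 115, 114, 115, 115, 115, 118, 191, 205, 204, 207, 209, 209, 209, 211, 212, 212, 212, 212, 219, 228, 221, 174, 164, 159, 206, 207, 207, 208, 225, 156, 111, 208, 207, 207, 209, 210, 209, 203]
230 [63, 63, 60, 50, 46, 49, 114, 113, 113, 114, 115, 115, 115, 115, 115, 207, 207, 206, 206, 206, 207, 207, 206, 204, 206, 211, 205, 205, 205, 205, 206, 176, 115, 84, 82, 83, 127, 207, 207, 207, 207, 207, 201, 113]
240 [62, 60, 61, 59, 55, 52, 30, 33, 30, 30, 43, 47, 48, 48, 47, 52, 88, 48, 37, 36, 38, 37, 55, 90, 110, 112, 112, 113, 112, 112, 126, 207, 207, 207, 207, 207, 207, 207, 207, 210, 209, 209, 203, 115]
grip [579.8  65.8 120.7]
cover handle [489. 377. 128.] board ctr px [160. 181.]
```

```bash
python3 -m handwheel '[[[-0.5,0.33,-0.3,0,0.07],[-0.5,0.33,-0.3,-0.2,0.05],[-0.5,0.33,-0.3,-0.5,0],[-0.5,0,0,-0.6,0],[-0.5,0,0,-0.6,0],[-0.5,0,0,-0.6,0],[-0.5,0,0,-0.5,0],[-0.5,0,0,-0.3,0],[-0.5,0,0,-0.1,0],[-0.5,0,0,0,0]]]' 20
```

```text
time_s: 15.6
eef_pos: [578.8, 69.9, 135.5]
ee_rot: [-0.0, 0.782, 0.623, -0.0]
force: [-0.6, -0.0, -0.1]
grip_width: 0.75
grip_force: 0.0
```

```bash
python3 -m handwheel '[[[-0.5,0,-0.08,-0.1,0],[-0.5,0,0,-0.06,0],[-0.5,0,0,0,0]]]'; for i in 1; do python3 -m handwheel '[[[-0.5,0,0,-0.06,0],[-0.5,0,0,-0.03,0],[-0.5,0,0,0,0]]]'; done
```

```text
time_s: 15.9
eef_pos: [578.8, 65.0, 127.6]
ee_rot: [-0.0, 0.782, 0.623, -0.0]
force: [0.1, 0.0, 0.0]
grip_width: 0.748
grip_force: 0.0
time_s: 16.2
eef_pos: [578.8, 65.1, 122.9]
ee_rot: [-0.0, 0.782, 0.623, -0.0]
force: [0.7, 0.4, 0.4]
grip_width: 0.752
grip_force: 0.0
```

```bash
python3 -m handwheel '[[[-0.5,0,0,-0.06,0],[-0.5,0,0,0,0]]]'
```

```text
time_s: 16.4
eef_pos: [578.7, 65.1, 119.7]
ee_rot: [-0.0, 0.782, 0.623, -0.0]
force: [-0.2, -0.4, 0.6]
grip_width: 0.748
grip_force: 0.0
```

```bash
python3 -m handwheel '[[[-0.5,0,0,-0.06,0],[-0.5,0,0,0,0]]]'; python3 -m handwheel '[[[-0.5,0,0,-0.06,0],[-0.5,0,0,0,0]]]'
```

```text
time_s: 16.6
eef_pos: [579.2, 65.1, 118.8]
ee_rot: [0.001, 0.782, 0.623, 0.001]
force: [-5.4, -0.1, 12.3]
grip_width: 0.75
grip_force: 6.0
time_s: 16.8
eef_pos: [579.5, 65.0, 118.3]
ee_rot: [0.002, 0.782, 0.623, 0.001]
force: [-15.4, -0.1, 29.1]
grip_width: 0.748
grip_force: 15.0
```

```bash
python3 -m handwheel '[[[-0.5,0,0,0.09,0],[0,0,0,0,0],[0,0,0,0,0],[1,0,0,0,0],[1,0,0,0,0],[1,0,0,0,0]]]' 20; python3 -m handwheel '[[[1,0,0,-0.05,0],[1,0,0,-0.05,0],[1,0,0,0,0]]]'
```

```text
time_s: 17.4
eef_pos: [577.1, 65.7, 119.7]
ee_rot: [-0.002, 0.782, 0.623, -0.001]
force: [-15.4, 2.1, 17.9]
grip_width: 0.628
grip_force: 20.5
time_s: 17.7
eef_pos: [577.5, 65.8, 118.7]
ee_rot: [-0.0, 0.782, 0.623, -0.001]
force: [-30.0, 2.5, 48.6]
grip_width: 0.629
grip_force: 37.9
```

```bash
python3 -m handwheel '[[[1,0,0,0.1,0],[1,0,0,0,0],[1,0,0,0,0],[1,-0.05,0.011,0.087,0],[1,-0.05,0.011,0.087,0],[1,-0.05,0.011,0.087,0],[1,-0.05,0.011,0.087,0],[1,0,0,0,0]]]' 60
```

```text
time_s: 18.5
eef_pos: [568.7, 67.3, 136.4]
ee_rot: [0.0, 0.782, 0.623, 0.0]
force: [0.6, -0.7, -0.9]
grip_width: 0.599
grip_force: 56.7
```

```bash
python3 -m handwheel '[[[1,-0.05,0.011,0.087,0],[1,-0.05,0.011,0.087,0],[1,-0.05,0.011,0.087,0],[1,-0.05,0.011,0.087,0],[1,0,0,0,0]]]'
python3 - <<'E'
from h import *
W=cap("wrist","w8");S=cap("side","s8")
g=cv2.cvtColor(W["img"],cv2.COLOR_BGR2GRAY); b=load("w7")
s=ctrl.sense();print(s["force"],s["wrist_torque"])
# side: compare with s7 around cast
d=cv2.absdiff(S["img"],load("s7")["img"]).max(2); 
for n,I in (("s7",load("s7")["img"]),("s8",S["img"])): print(n); print(cv2.cvtColor(I,cv2.COLOR_BGR2GRAY)[150:206:4,270:322:3])
E
```

```text
time_s: 19.0
eef_pos: [558.8, 69.6, 154.2]
ee_rot: [0.0, 0.782, 0.623, 0.0]
force: [0.1, -0.0, -2.7]
grip_width: 0.602
grip_force: 56.6
[ 0.21984245 -0.72851505 -3.1841418 ] [-0.01923857  0.03231805 -0.01386223]
s7
[[ 73  67  75  35  38 117 113 120 118 114 110 110 113 113 111 126  43  78]
 [ 73  75  76  37  38  85 116 120 124 115 110 110 115 113 111 119  45  44]
 [ 76  74  73  35  34  58 122 118 124 116 112 109 112 113 118 116 114  76]
 [ 44  56  54  32  32  60  58  84 121 116 111 110 110 113 116 113 127  71]
 [ 71  69  74  71  73  59  60  56 125 118 113 112 111 105 119 118 126 129]
 [ 53  53  51  61  52 116  84 118 116 100  47  67 108  69 100  30  36  37]
 [119 114 124 123 123  74  54 129 150 119 117 121 122  55 103  36  35  36]
 [122 119 121 121 119  68 104 118 122 118 101 117 121  48 103  34  41  38]
 [117 120 114 121  27  97  94 124 125 107 115 127 123  45 106  32  40  37]
 [118 121 110 125  32  21  93 140 126 118 114 100 126  54 105  39  38  32]
 [118 122 117  68  23  11  10  76 112 102 120  97 126  71  99  39  39  32]
 [122 123  10  11   9   3 101  96 138 111 117  91  49  82  9
[... 519 characters left out ...]
 69 108 119 118 125 127]
 [ 50  49  51  54  22  70  89  91  59  15  20  18 109  74  99  29  38  38]
 [ 65  63  66  63  62 129 123 127 101  71  59  72 123  53 107  36  38  41]
 [109  63  68  66  55 123 128 143 103  86  99 123 123  49 106  32  38  40]
 [124  60  86  63  15 120 116 114 128 126 106 101 124  47 105  38  38  33]
 [117 128 106  68  21  17  64 125 122 133 107 107 126  54 106  43  36  31]
 [119 123 117  68  17  21   8  79 113  49 123 107 126  68  99  40  42  26]
 [119 125  19  19   9   7  99  68 129 125 115  92  50  82  93  39  44  34]
 [121 121  76  15   8  98  97  76  61  81 110 112 111 110  93  41  40  48]
 [122 119 127  19 119  83  56  68  62  75 110  92  66  38  40  36  40  41]]
```

```bash
python3 -m handwheel '[[[1,-0.1,0.022,0.17,0],[1,-0.1,0.022,0.17,0],[1,-0.1,0.022,0.17,0],[1,-0.1,0.022,0.17,0],[1,-0.05,0.011,0.2,0],[1,0,0,0.3,0],[1,0,0,0.3,0],[1,0,0,0.3,0],[1,0,0,0.2,0],[1,0,0,0,0]]]'
```

```text
time_s: 20.1
eef_pos: [536.7, 74.4, 253.9]
ee_rot: [0.001, 0.782, 0.623, 0.001]
force: [0.2, -1.2, -2.7]
grip_width: 0.5
grip_force: 60.5
```

```bash
python3 -m handwheel '[[[1,0,0,0.3,0],[1,0,0,0.5,0],[1,-0.02,-0.2,0.3,0],[1,-0.08,-0.4,0.1,0],[1,-0.08,-0.5,0,0],[1,-0.08,-0.6,0,0],[1,-0.08,-0.6,0,0],[1,-0.08,-0.6,0,0],[1,-0.08,-0.6,0,0],[1,-0.08,-0.6,0,0]]]'
python3 -m handwheel '[[[1,-0.13,-0.6,0,0],[1,-0.13,-0.6,0,0],[1,-0.13,-0.6,0,0],[1,-0.13,-0.6,0,0],[1,-0.13,-0.6,0,0],[1,-0.13,-0.6,0,0],[1,0,-0.5,0,0],[1,0,-0.25,0,0],[1,0,0,0,0],[1,0,0,0,0]]]'
```

```text
time_s: 21.1
eef_pos: [506.8, -131.7, 311.7]
ee_rot: [-0.001, 0.782, 0.623, -0.0]
force: [-0.1, 0.4, -3.4]
grip_width: 0.501
grip_force: 60.8
time_s: 22.1
eef_pos: [468.5, -347.2, 312.1]
ee_rot: [-0.0, 0.782, 0.623, 0.0]
force: [-0.2, -0.8, -2.6]
grip_width: 0.502
grip_force: 60.8
```

```bash
python3 -m handwheel '[[[1,0.04,-0.05,-0.3,0],[1,0,0,-0.5,0],[1,0,0,-0.6,0],[1,0,0,-0.6,0],[1,0,0,-0.6,0],[1,0,0,-0.5,0],[1,0,0,-0.3,0],[1,0,0,-0.2,0],[1,0,0,0,0]]]'
python3 -m handwheel '[[[1,0,0,-0.08,0],[1,0,0,-0.08,0],[1,0,0,-0.08,0],[1,0,0,0,0]]]'
```

```text
time_s: 23.0
eef_pos: [470.3, -349.4, 131.7]
ee_rot: [-0.001, 0.782, 0.623, 0.0]
force: [-0.6, 1.0, -2.0]
grip_width: 0.501
grip_force: 60.8
time_s: 23.4
eef_pos: [470.2, -350.4, 120.0]
ee_rot: [-0.0, 0.782, 0.623, -0.0]
force: [0.4, -0.2, -2.2]
grip_width: 0.498
grip_force: 60.8
```

```bash
python3 -m handwheel '[[[1,0,0,-0.08,0],[1,0,0,-0.08,0],[1,0,0,0,0]]]';python3 -m handwheel '[[[1,0,0,-0.06,0],[1,0,0,0,0]]]';python3 -m handwheel '[[[1,0,0,-0.05,0],[1,0,0,0,0]]]'
```

```text
time_s: 23.7
eef_pos: [470.1, -350.3, 111.7]
ee_rot: [-0.001, 0.782, 0.623, -0.0]
force: [-0.2, 0.1, -2.0]
grip_width: 0.497
grip_force: 60.8
time_s: 23.9
eef_pos: [470.2, -350.5, 109.0]
ee_rot: [-0.0, 0.782, 0.623, -0.0]
force: [-0.8, 0.5, -3.2]
grip_width: 0.502
grip_force: 60.8
time_s: 24.1
eef_pos: [470.3, -350.5, 106.6]
ee_rot: [-0.0, 0.782, 0.623, -0.0]
force: [-0.6, 0.1, -3.4]
grip_width: 0.501
grip_force: 60.8
```

```bash
python3 -m handwheel '[[[1,0,0,-0.05,0],[1,0,0,0,0]]]';python3 -m handwheel '[[[1,0,0,-0.05,0],[1,0,0,0,0]]]';python3 -m handwheel '[[[1,0,0,-0.05,0],[1,0,0,0,0]]]'
```

```text
time_s: 24.3
eef_pos: [470.2, -350.5, 104.1]
ee_rot: [-0.0, 0.782, 0.623, -0.0]
force: [0.3, 0.1, -2.4]
grip_width: 0.501
grip_force: 60.8
time_s: 24.5
eef_pos: [470.2, -350.4, 101.5]
ee_rot: [-0.0, 0.782, 0.623, -0.0]
force: [-0.5, -0.1, -2.5]
grip_width: 0.504
grip_force: 60.8
time_s: 24.7
eef_pos: [470.5, -351.0, 100.2]
ee_rot: [0.001, 0.782, 0.623, -0.0]
force: [-1.2, -1.2, 3.8]
grip_width: 0.495
grip_force: 61.0
```

```bash
python3 -m handwheel '[[[1,0,0,-0.03,0],[1,0,0,0,0]]]' 30; python3 -m handwheel '[[[-0.05,0,0,0.02,0],[-0.1,0,0,0,0],[-0.3,0,0,0,0],[-0.5,0,0,0,0],[-0.5,0,0,0.1,0],[-0.5,0,0,0.4,0],[-0.5,0,0,0.8,0],[-0.5,0,0,0.9,0],[-0.5,-0.5,0,0.6,0],[-0.5,-0.5,0,0,0]]]'
python3 -m handwheel '[[[-0.5,-0.5,0.5,0,0],[-0.5,-0.5,0.5,0,0],[-0.5,0,0.5,0,0],[-0.5,0,0,0,0],[-0.5,0,0,0,0]]]'
python3 - <<'E'
from h import *
W=load("t7");T=cap("top","t9");S=cap("side","s9");S0=load("side0");T0=load("top0")
for n,c,c0,bx in (("top",T,T0,(335,405,150,230)),("side",S,S0,(250,310,230,305))):
    x0,x1,y0,y1=bx
    d=cv2.absdiff(c["img"],c0["img"]).max(2); d=cv2.medianBlur(d,3)
    m=np.zeros_like(d); m[y0:y1,x0:x1]=(d[y0:y1,x0:x1]>18)
    k,l,s,ce=cv2.connectedComponentsWithStats(m); 
    for i in range(1,k):
        if s[i][4]>30: print(n,s[i],ce[i].round(1))
    print("pred", [proj(c,[470.6+a,-345.6+b,z]).round(0).tolist() for a,b,z in [(0,0,52),(0,0,116)]])
    print(cv2.cvtColor(c["img"],cv2.COLOR_BGR2GRAY)[y0:y1:4,x0:x1:3])
E
```

```text
time_s: 24.9
eef_pos: [470.7, -351.1, 99.9]
ee_rot: [0.001, 0.782, 0.623, -0.0]
force: [-3.3, 1.9, 13.7]
grip_width: 0.501
grip_force: 61.4
time_s: 25.9
eef_pos: [420.8, -351.5, 243.5]
ee_rot: [0.004, 0.782, 0.623, -0.0]
force: [-0.2, -0.7, -0.3]
grip_width: 0.753
grip_force: 0.0
time_s: 26.4
eef_pos: [370.5, -275.8, 239.4]
ee_rot: [0.001, 0.782, 0.623, -0.0]
force: [0.1, 0.2, 0.2]
grip_width: 0.751
grip_force: 0.0
top [ 350  176   55   54 1859] [381.1 206.9]
pred [[375.0, 191.0], [381.0, 189.0]]
[[146 144 139 142 139 136 140 142 143 141 139 141 145 148 151 149 153 151
  154 152 154 154 155 155]
 [158 154 153 155 158 155 159 152 153 156 156 154 154 152 149 153 151 149
  151 150 147 149 153 148]
 [149 146 148 143 148 145 148 143 143 145 143 140 143 148 147 145 148 144
  146 147 152 148 150 147]
 [156 149 150 153 153 149 153 148 151 150 153 157 160 154 156 154 155 156
  156 154 153 151 157 152]
 [165 163 162 164 163 166 166 153 157 149 156 180 191 190 189 191 161 153
  153 157 153 151 149 151]
 [152 155 149 153 147  90  84  82 173 202 192 196 199 198 199 199 197 203
  191 156 157 159 1
[... 2499 characters left out ...]
 135 131
  117 118]
 [107 108 121 138 139 136 136 139 146 129 135 135 136 127 135 132 133 134
  114 122]
 [107 108 114 138 136 137 136 140 120 150 151 149 138 141 136 136 136 136
  130 121]
 [106 108  62 135 136 136 136 137 130 108 110 112 109 140 136 136 133 136
  128 121]
 [107 108 100 138 136 133 135 115 132 145 139 137 136 136 136 135 136 137
  108 118]
 [108 108 111  75 137 132 134 134 121 118 119 111 108 105 136 135 136 116
  126 117]
 [111 106 110 117  72 112 136 132 132 131 131 133 133 134 135 136  93 117
  124 114]
 [112 107 112 117 119 122  87 101 133 133 136 140 131 131  99 115 122 119
  121 119]
 [115 108 111 116 118 121 120 115 118 115 111 118 110 119 123 111 118 118
  123 124]]
```

```bash
python3 -c "
from h import *
S=load('s9')
v=np.array([.225,.974,0]);u=np.array([.974,-.225,0]);C=np.array([471,-347,52.])
P=np.array([proj(S,C+a*32*u+b*52*v+[0,0,z]) for a in(-1,1) for b in(-1,1) for z in(0,20)]);print('plinth pred',P.min(0),P.max(0))
print(ctrl.finish_job())"
```

```text
plinth pred [268.99978486 261.56553069] [289.84447904 290.90603342]
the job is handed in; nothing more can be done
None
```

The job is handed in: the clamp is wound back to its stop, the cover lies handle up on the board, and the cast stands on the turntable. I checked the cast's final placement only from camera measurements and the contact force, and the interface returned no verdict.

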